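# Slide the painted tile into the free bay of the drying tray

### The job

Lift the glaze pot out of the one bay of the drying tray that holds no tile, and set it down gently, upright, wholly on the round cork mat. Slide the loose tile from the middle of the tray into that bay until it is fully home against the bay's end stop, keeping it flat on the tray all the while. Leave the other tiles, the narrow border tile and the things on the bench where they are.

Things in the scene. Friction and masses are not known exactly. Their poses are not given: they have to be found in the camera images.
- tray: Fixed plywood drying tray, 224 mm (its x) by 436 mm (its y), origin at the centre of its underside on the bench, z up, yaw within 0.2 rad. Floor 8 mm above the bench. Middle strip (tray |y| under 106 mm) bare, no rim. Four bays, two side by side at each y end: two hold a square tile each, one the border tile, one only the pot, in random order. Ribs and end stops stand 8 mm above the floor.
- home0 (a point): Point on the tray floor in the bay at tray x = -53 mm on the +y end (tray y = +161 mm): where the centre of a square tile's underside lies when it is central in that bay and touches its end stop. Each bay is 98 mm wide in x and open towards the middle, mouth at tray |y| = 106 mm, end stop at 206 mm; ribs 8 mm wide, rounded at the mouth.
- home1 (a point): Point on the tray floor in the bay at tray x = +53 mm on the +y end (tray y = +161 mm): where the centre of a square tile's underside lies when it is central in that bay and touches its end stop.
- home2 (a point): Point on the tray floor in the bay at tray x = -53 mm on the -y end (tray y = -161 mm): where the centre of a square tile's underside lies when it is central in that bay and touches its end stop.
- home3 (a point): Point on the tray floor in the bay at tray x = +53 mm on the -y end (tray y = -161 mm): where the centre of a square tile's underside lies when it is central in that bay and touches its end stop.
- loose_tile: Loose painted tile, white with blue border and star, 90 x 90 x 10 mm, about 0.18 kg, too wide to grip, flat on the tray's middle strip within 40 mm (x) and 20 mm (y) of its centre, turned up to 0.4 rad from the tray. Origin at the centre of its underside, x and y along its edges, z up. It slides when pushed at its edges.
- set_tile_a: A like tile, 90 x 90 x 10 mm, loose but already in a bay, flat on the floor; to be left. Origin at the centre of its underside.
- set_tile_b: Another like tile, 90 x 90 x 10 mm, loose but already in a bay; to be left. Origin at the centre of its underside.
- border_tile: Narrow border tile of the same look, 90 mm (its x, across the bay) x 40 mm (its y) x 10 mm, loose, in the middle of a bay, which it takes up; to be left. Origin at the centre of its underside.
- pot: Small closed glaze pot, a grey round jar with a white cap, 48 mm in diameter, 65 mm high, about 0.15 kg, standing in the middle of the bay that has no tile. Origin at the centre of its underside, z up.
- mat: Fixed round cork mat on the bench, 120 mm in diameter, 5 mm thick, left or right of the tray. Origin at the centre of its underside (bench level).
- brush_mug: Terracotta mug with four upright brushes, 68 mm in diameter at its 85 mm high rim, 155 mm high over the brushes, standing on the side where the mat is not; to be left. Origin at the centre of its underside.
- bowl: White glaze bowl, 116 mm in diameter, 50 mm high, on the bench left of the tray (+y); to be left. Origin at the centre of its underside.
- tile_stack: Stack of four unglazed terracotta tiles (one solid piece), about 110 x 110 mm, 40 mm high, on the bench right of the tray (-y); to be left. Origin at the centre of its underside.
There are look-alikes about, which are no part of the job. There is more than one size of the pot; the one meant has the size given above. Leave any green or turquoise look-alike of the loose_tile alone.

How it is judged:
By the outcome, as a careful person would: the job done as asked, in the order asked, and still so for the second after the job is handed in, with the robot touching nothing.
It also fails if it takes over 69 s, if anything falls off the work surface, if the arm or the gripper's body presses on something with over 40 N, if the wrist force passes 120 N, or if a joint passes its speed limit or range.

### The arm

A 7-joint arm with a two-finger parallel gripper is mounted at the origin on the work surface. World frame = base frame: x ahead of the robot, y to its left, z up, the work surface at z = 0. Lengths are in mm, angles in rad, forces in N, time in s.
With the tool pointing down it reaches from about 425 to 800 mm from the base axis. Payload 8.3 kg.
Tool frame: the origin (TCP) lies at the very end of the fingers, on their centre line; the grasp point (between the pads) lies 19 mm behind it (pinch_z is the distance from the TCP to the grasp point, in mm); z points along the fingers, y is the line along which they close (so a half turn about z gives the same grasp; the last joint's range is limited). The gripper opens to 85 mm and grips with 20 to 120 N. Pads are 22 mm wide; open, the fingers measure 114 mm over their backs; the gripper's body (76 mm by 85 mm) begins 54 mm behind the grasp point. The pads swing forward as they close: fully open they stand 13 mm farther back than shut.
Start: joints at [-1.235, 0.383, 0.016, 1.37, -0.006, 1.388, -0.046], TCP at [242.643, 575.958, 231.279] pointing down, gripper open.
Joint ranges: [-2.95, 2.95], [-0.25, 2.06], [-1.52, 1.56], [0.18, 2.33], [-1.44, 4.58], [0.02, 2.06], [-3.01, 3.01]. Speed limits (rad/s): [2.39, 2.39, 3.01, 3.01, 3.14, 3.14, 3.14].

### API

Orientations are given as a unit quaternion [x, y, z, w].
In Python, from workcell import read_state, grab_frame, job_done, pinch_z gives the robot as it stands.
- The arm moves only by the tool arm_command, never from a script. Its argument "targets" is a list that holds one entry, the list of rows, each a list of 6 numbers: the shift along the tool's x, y, z in units of 25 cm (1.0 is 25 cm), then the turn, a rotation vector about the tool's x, y, z in units of 180 degrees (1.0 is 180 degrees). In form: [[[x, y, z, wx, wy, wz], ...]]. A call has exactly 10 rows; each row is the pose to reach, as a shift and turn from the pose commanded when the call began, along the tool's axes at that moment, turning the shorter way round; what a row does not reach only later rows make up. A row lasts 1/8 s, in which the tool goes at most 62.5 mm and 10.7 degrees, less where a joint would pass 70% of its speed; a pose out of reach is approached as far as the arm can. A call with a number of a shift or a turn outside -1 to 1 is refused whole. A call with a gripper value outside its range is refused whole. "gripper" is the opening, from 0 (shut) to 1 (fully open), set as the call begins (left out, the last holds). The fingers move at their own pace and stop on an object; "grip_force" is the grip in N (left out, the last holds). Time passes only in rows, so rows that repeat a pose let the fingers close, or fill a call up. It gives the time, the measured TCP pose, the force, the opening and the grip force at its end, in the units of the state.
- read_state(): the state, without advancing time (a new reading comes with each control period).
- grab_frame(name): name is "side" or "top" or "wrist"; returns a dict with "img" (400x640x3 uint8, red, green, blue), "mtx" (3x3 intrinsics, pixels), "cam_to_world" (4x4, takes a point from camera to world coordinates). Camera axes: x right, y down, z forward; pixel columns grow to the right and rows downward; lengths in mm; the calibration is good to about 2 mm. The wrist camera is an equidistant fisheye: a pixel r from the principal point sees the ray r / f radians off the axis. A picture is of the moment at which its call begins. There is no depth.
- job_done(): hands the job in; it is judged then, once.
The state is a dict: "t": time; "joint_positions": joint angles; "qd": joint speeds; "joint_efforts": joint torques, N m; "tool_pos": TCP position; "eef_rot": TCP orientation; "wrist_force": force on the tool from outside, world axes, zero at the start; "torque": the same for the moment, N m; "width": opening from 0.0 (shut) to 1.0 (fully open); "grasp_force": force on a finger pad.
Only numpy, scipy, OpenCV 4.12 (cv2) and the standard library are available. Lean on these libraries where they do the work, as an engineer would, in place of code of your own. Each camera call takes 0.05 s, during which the arm holds its last target. There are 200 camera calls.

## Working session

There is one attempt and no reset: what is moved stays moved. The work goes in short steps, Python scripts to look and compute and a tool call to move; the robot and the scene stay as the last step left them, time stands still between calls to the robot, and variables do not carry over. Pictures are saved under pics/ and viewed, at most 10 in all, crops included, and the job is handed in when it is done.

Besides the shell and the picture viewer there is one more tool, called after ">>>" by a JSON object that holds its "api" and its "payload". arm_command: Moves the arm, as the interface text tells. Its arguments: {"type":"object","properties":{"targets":{"type":"array","items":{"type":"array","items":{"type":"array","items":{"type":"number","minimum":-1,"maximum":1}}}},"gripper":{"type":"number"},"grip_force":{"type":"number"}},"required":["targets"]}

```bash
mkdir -p pics; ls; python3 - <<'E'
from workcell import *
import cv2,numpy as np
s=read_state();print(s, pinch_z)
for n in("top","side"):
    f=grab_frame(n);cv2.imwrite(f"pics/{n}0.png",f["img"][:,:,::-1]);print(n,f["mtx"].tolist(),np.round(f["cam_to_world"],3).tolist())
E
```

```text
pics
{'t': 0.0, 'joint_positions': array([-1.23490155,  0.3842607 ,  0.01635852,  1.37115545, -0.00629266,
        1.38818791, -0.04650079]), 'qd': array([ 0.0003009 ,  0.0015928 , -0.00102614,  0.00127816,  0.00046891,
        0.00035478, -0.00231981]), 'joint_efforts': array([ 4.35664888e-04, -6.27595425e+01,  8.44440367e-01, -3.71823084e+01,
        1.65922445e-02,  1.42963495e-02, -1.78772649e-05]), 'tool_pos': array([242.45948549, 575.5122149 , 230.26410664]), 'eef_rot': array([ 1.98040068e-01,  9.80193434e-01, -9.65178593e-04, -1.75825459e-04]), 'wrist_force': array([ 0.1705258 ,  0.27546126, -0.10892697]), 'torque': array([-0.01525185, -0.01239772, -0.00840946]), 'grasp_force': 0.0, 'width': 1.0015734668369434} 18.700000000000003
top [[362.08635423562754, 0.0, 318.32800511873006], [0.0, 362.08635423562754, 203.8892951945035], [0.0, 0.0, 1.0]] [[-0.005, -0.997, 0.074, 482.844], [-1.0, 0.007, 0.03, -6.777], [-0.03, -0.074, -0.997, 1096.906], [0.0, 0.0, 0.0, 1.0]]
side [[394.7941533498733, 0.0, 319.58828526483734], [0.0, 394.7941533498733, 197.09200282571882], [0.0, 0.0, 1.0]] [[0.88, -0.284, 0.38, 181.647], [-0.474, -0.498, 0.726, -703.508], [-0.017, -0.82, -0.573, 581.045], [0.0, 0.0, 0.0, 1.0]]
```

View pics/top0.png

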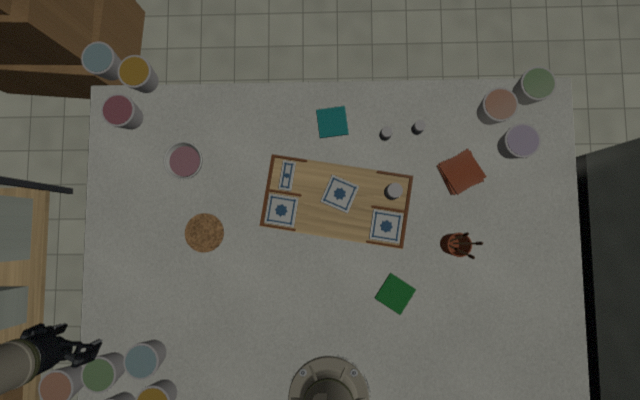

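View pics/side0.png

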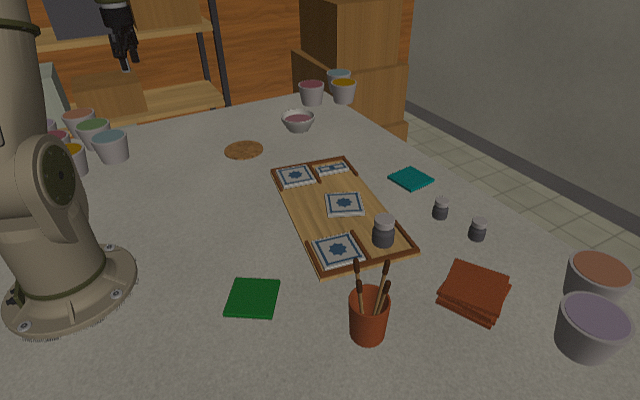

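Top view: the tray spans about (262–413, 155–248). Pot candidates are the one in the tray at (394,190) and two smaller jars on the bench at (386,133) and (418,128). The one in the tray's far right bay (home3) is bigger and stands in the only bay without a tile, so it is the one meant. The loose tile is at (340,194), the mat at (204,232), the mug at (458,244). I'll confirm with an enlarged crop.

```bash
python3 - <<'E'
import cv2,numpy as np
a=cv2.imread("pics/top0.png")[115:255,255:435];b=cv2.imread("pics/side0.png")[150:285,260:440]
cv2.imwrite("pics/c1.png",cv2.resize(a,None,fx=4.4,fy=4.2,interpolation=2) if 0 else cv2.resize(a,None,fx=4,fy=4,interpolation=2))
cv2.imwrite("pics/c2.png",cv2.resize(b,None,fx=4,fy=4,interpolation=2))
E
```

```text
(no output)
```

View pics/c1.png

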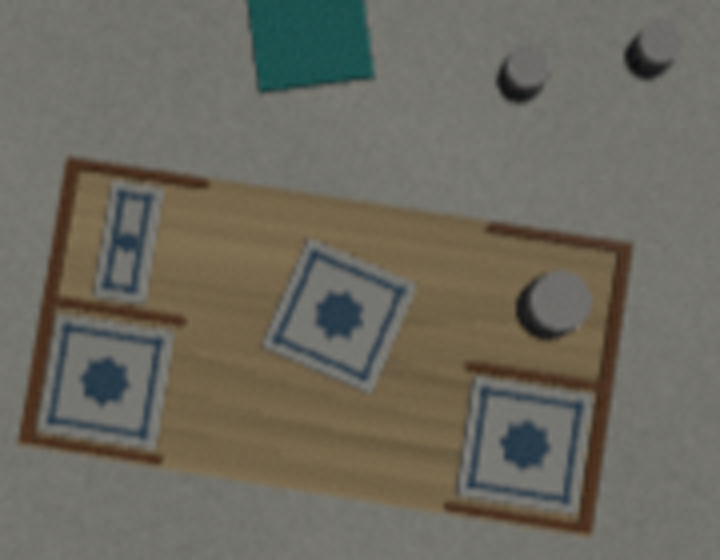

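View pics/c2.png

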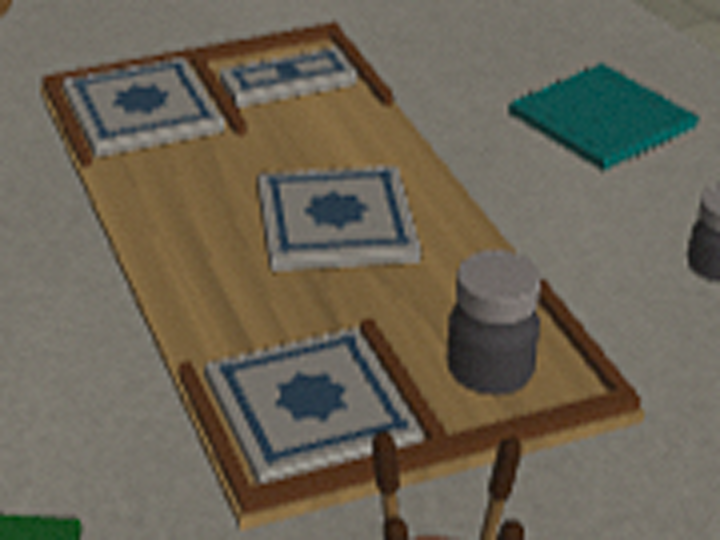

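The tray pot (crop 1 (555,303), crop 2 (495,325)) is clearly larger than the bench jars, and its bay is otherwise empty, so it is confirmed. The tile star is at crop 1 (339,314) and crop 2 (337,210).

```bash
cat > h.py <<'E'
import numpy as np,cv2
from scipy.optimize import least_squares
from scipy.spatial.transform import Rotation as R
from workcell import *
def ray(f,uv):
    M=f["mtx"];x=(uv[0]-M[0,2])/M[0,0];y=(uv[1]-M[1,2])/M[1,1]
    T=np.asarray(f["cam_to_world"])
    if f.get("fish"):
        r=np.hypot(x,y);d=np.array([x/r*np.sin(r),y/r*np.sin(r),np.cos(r)]) if r>1e-9 else np.array([0,0,1.])
    else: d=np.array([x,y,1.]);d/=np.linalg.norm(d)
    return T[:3,3],T[:3,:3]@d
def onz(f,uv,z): o,d=ray(f,uv);return o+d*(z-o[2])/d[2]
def tri(*prs):
    A=0;b=0
    for f,uv in prs:
        o,d=ray(f,uv);P=np.eye(3)-np.outer(d,d);A=A+P;b=b+P@o
    p=np.linalg.solve(A,b);return p
def proj(f,p):
    T=np.asarray(f["cam_to_world"]);q=T[:3,:3].T@(np.asarray(p)-T[:3,3]);M=f["mtx"]
    if f.get("fish"):
        r=np.hypot(q[0],q[1]);th=np.arctan2(r,q[2]);k=th/max(r,1e-9);x,y=q[0]*k,q[1]*k
    else: x,y=q[0]/q[2],q[1]/q[2]
    return np.array([M[0,0]*x+M[0,2],M[1,1]*y+M[1,2]])
def grab(n):
    f=grab_frame(n);f["fish"]=n=="wrist";return f
def rel(pos,yaw,s=None):
    "row numbers (shift, turn) from the current pose to tool-down pose with tool y axis at world angle yaw (mod pi)"
    s=s or read_state();Rc=R.from_quat(s["eef_rot"])
    best=None
    for k in(0,np.pi):
        y=np.array([np.cos(yaw+k),np.sin(yaw+k),0]);z=np.array([0,0,-1.]);Rt=R.from_matrix(np.c_[np.cross(y,z),y,z])
        w=(Rc.inv()*Rt).as_rotvec()
        if best is None or np.linalg.norm(w)<np.linalg.norm(best):best=w
    return np.round(np.r_[Rc.inv().apply(np.asarray(pos)-s["tool_pos"])/250,best/np.pi],4)
E
python3 - <<'E'
from h import *
t,s=grab("top"),grab("side")
c1=lambda u,v:((u+.5)/4-.5+255,(v+.5)/4-.5+115); c2=lambda u,v:((u+.5)/4-.5+260,(v+.5)/4-.5+150)
P={}
for n,a,b in[("+x+y",(68,157),(335,23)),("+x-y",(633,242),(640,400)),("-x-y",(590,533),(243,500)),("-x+y",(20,442),(43,77)),("pottop",(561,300),(498,273)),("star",(339,314),(337,210)),("tileA",(525,445),(312,395)),("smalljar",(527,70),None)]:
    if b is None: continue
    print(n,tri((t,c1(*a)),(s,c2(*b))).round(1),onz(t,c1(*a),16).round(1))
print("mat",tri((t,(204.5,232.5)),(s,(244,150))).round(1),onz(t,(204.5,232.5),5).round(1))
C=np.array([onz(t,c1(*a),16)[:2] for a in[(68,157),(633,242),(590,533),(20,442)]])
L=np.array([[112,218],[112,-218],[-112,-218],[-112,218]],float)
rot=lambda a:np.array([[np.cos(a),-np.sin(a)],[np.sin(a),np.cos(a)]])
r=least_squares(lambda p:((rot(p[2])@L.T).T+p[:2]-C).ravel(),[550,0,0]);print("tray",r.x,r.fun.round(1))
for h in[(-53,161),(53,161),(-53,-161),(53,-161)]:print((rot(r.x[2])@h+r.x[:2]).round(1))
for q in[(308,240),(413,288),(370,392),(264,346)]:print("tile",onz(t,c1(*q),18).round(1))
print("pottop at 73",onz(t,c1(561,300),73).round(1), "tileA at 18",onz(t,c1(525,445),18).round(1))
print(proj(t,(500,0,0)))
E
```

```text
+x+y [717.1 166.1  16.6] [716.3 166.7  16. ]
+x-y [ 647.6 -258.    15. ] [ 647.3 -257.6   16. ]
-x-y [ 431.7 -221.    17.2] [ 431.3 -221.1   16. ]
-x+y [501.1 201.2  17.1] [500.4 201.7  16. ]
pottop [ 598.1 -193.1   74. ] [ 604.1 -203.3   16. ]
star [595.4 -38.1  18.5] [594.9 -37.8  16. ]
tileA [ 497.2 -174.5   19.5] [ 496.3 -174.6   16. ]
mat [480.8 372.    2.9] [479.1 371.9   5. ]
tray [ 5.73831790e+02 -2.75790279e+01 -1.62238446e-01] [ 3.2  2.8  1.9 -3.2 -3.2 -3.6 -1.9  3.9]
[547.5 139.9]
[652.1 122.7]
[ 495.5 -177.9]
[ 600.1 -195. ]
tile [650.7 -15.   18. ]
tile [613.8 -93.1  18. ]
tile [536.2 -60.2  18. ]
tile [571.1  18.5  18. ]
pottop at 73 [ 597.7 -192.9   73. ] tileA at 18 [ 496.3 -174.3   18. ]
[326.99600141 225.00349017]
```

Heights agree: rim z≈16, pot top 74, tile top 18.5, mat about 3–5. Tray yaw is −0.162. The pot is at (598,−193), the mat centre at (480,372). Moving over the tray.

```bash
python3 - <<'E'
from h import *
print(rel((400,400,250),1.4086))
y=R.from_matrix(np.c_[np.cross([np.cos(1.4086),np.sin(1.4086),0],[0,0,-1]),[np.cos(1.4086),np.sin(1.4086),0],[0,0,-1]])
t=grab("top");print("mug",onz(t,(457,244),85))
print("x axis",y.as_matrix().round(3).tolist())
p=np.array([400,400,250.])
for q in[(530,220,250),(575,0,250),(598,-193,150)]:
    print((y.inv().apply(np.array(q)-p)/250).round(3));p=np.array(q,float)
E
```

```text
[-8.533e-01 -4.032e-01 -7.690e-02 -4.000e-04 -0.000e+00 -7.530e-02]
mug [ 444.70335059 -357.49770797   85.        ]
x axis [[-0.987, 0.161, 0.0], [0.161, 0.987, 0.0], [0.0, 0.0, -1.0]]
[-0.629 -0.627  0.   ]
[-0.32  -0.839  0.   ]
[-0.215 -0.747  0.4  ]
```

>>> {"api": "arm_command", "payload": {"targets": [[[-0.1,-0.05,-0.01,0,0,-0.01],[-0.25,-0.12,-0.03,0,0,-0.025],[-0.4,-0.19,-0.04,0,0,-0.04],[-0.55,-0.26,-0.05,0,0,-0.055],[-0.7,-0.33,-0.065,0,0,-0.07],[-0.8,-0.38,-0.075,0,0,-0.0753],[-0.853,-0.403,-0.077,0,0,-0.0753],[-0.853,-0.403,-0.077,0,0,-0.0753],[-0.853,-0.403,-0.077,0,0,-0.0753],[-0.853,-0.403,-0.077,0,0,-0.0753]]], "gripper": 1}}

```text
t: 1.5
tool_pos: [398.9, 401.5, 250.3]
eef_rot: [0.08, 0.997, -0.0, -0.0]
wrist_force: [-0.1, -0.2, 0.5]
width: 1.002
grasp_force: 0.0
```

>>> {"api": "arm_command", "payload": {"targets": [[[-0.07,-0.07,0,0,0,0],[-0.15,-0.15,0,0,0,0],[-0.25,-0.25,0,0,0,0],[-0.35,-0.35,0,0,0,0],[-0.45,-0.45,0,0,0,0],[-0.55,-0.55,0,0,0,0],[-0.629,-0.627,0,0,0,0],[-0.629,-0.627,0,0,0,0],[-0.629,-0.627,0,0,0,0],[-0.629,-0.627,0,0,0,0]]]}}

```text
t: 2.75
tool_pos: [529.1, 221.9, 250.5]
eef_rot: [0.08, 0.997, 0.0, -0.0]
wrist_force: [-0.7, 1.0, -0.3]
width: 0.996
grasp_force: 0.0
```

>>> {"api": "arm_command", "payload": {"targets": [[[-0.04,-0.1,0,0,0,0],[-0.09,-0.22,0,0,0,0],[-0.14,-0.36,0,0,0,0],[-0.19,-0.5,0,0,0,0],[-0.24,-0.64,0,0,0,0],[-0.29,-0.76,0,0,0,0],[-0.32,-0.839,0,0,0,0],[-0.32,-0.839,0,0,0,0],[-0.32,-0.839,0,0,0,0],[-0.32,-0.839,0,0,0,0]]]}}

```text
t: 4.0
tool_pos: [574.9, 2.3, 250.5]
eef_rot: [0.08, 0.997, 0.0, -0.0]
wrist_force: [0.7, -0.0, -0.8]
width: 1.003
grasp_force: 0.0
```

```bash
python3 - <<'E'
from h import *
f=grab("wrist");im=f["img"][:,:,::-1].copy()
print(f["mtx"].tolist(),f["cam_to_world"].round(3).tolist())
cv2.imwrite("pics/w0.png",im)
import pickle;pickle.dump(f,open("w0.pkl","wb"))
for p in[(598,-193,73),(600,-195,8),(595,-38,18),(480,372,5),(647,-258,16),(431,-221,16),(716,166,16),(500,201,16)]:print(p,proj(f,p).round(1))
E
```

```text
[[309.70691628693146, 0.0, 314.6340206327078], [0.0, 309.70691628693146, 200.29246549798876], [0.0, 0.0, 1.0]] [[0.158, 0.943, 0.293, 499.703], [0.987, -0.15, -0.048, 14.208], [-0.001, 0.297, -0.955, 392.962], [0.0, 0.0, 0.0, 1.0]]
(598, -193, 73) [159.5 224. ]
(600, -195, 8) [179.1 208.6]
(595, -38, 18) [285.8 189.5]
(480, 372, 5) [547.3  75.8]
(647, -258, 16) [150.8 245.7]
(431, -221, 16) [134.   95.1]
(716, 166, 16) [442.7 248.4]
(500, 201, 16) [458.7  91.4]
```

View pics/w0.png

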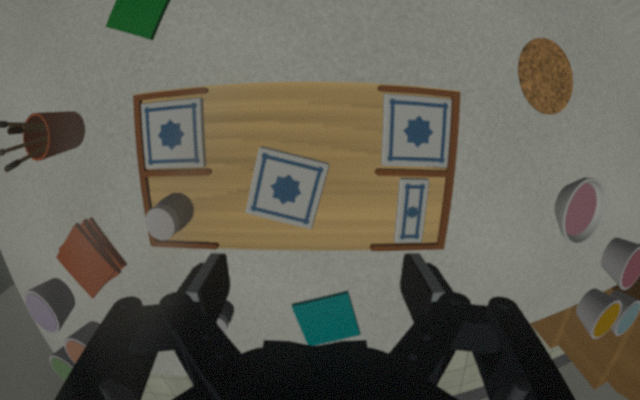

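Wrist view: star at (286,189), pot cap at (165,221), mat (545,76), tray corners (136,96), (460,93), (443,247), (150,246), all matching the projections. Going above the pot.

>>> {"api": "arm_command", "payload": {"targets": [[[-0.02,-0.08,0.04,0,0,0],[-0.05,-0.18,0.1,0,0,0],[-0.09,-0.32,0.17,0,0,0],[-0.13,-0.46,0.24,0,0,0],[-0.17,-0.6,0.31,0,0,0],[-0.2,-0.7,0.37,0,0,0],[-0.215,-0.755,0.4,0,0,0],[-0.215,-0.755,0.4,0,0,0],[-0.215,-0.755,0.4,0,0,0],[-0.215,-0.755,0.4,0,0,0]]]}}

```text
t: 5.3
tool_pos: [598.3, -193.1, 151.3]
eef_rot: [0.08, 0.997, 0.0, 0.001]
wrist_force: [0.3, 0.0, -0.5]
width: 1.001
grasp_force: 0.0
```

```bash
python3 - <<'E'
from h import *
f=grab("wrist");im=f["img"][:,:,::-1].copy()
cv2.imwrite("pics/w1.png",im)
import pickle;pickle.dump(f,open("w1.pkl","wb"))
print(read_state()["tool_pos"])
for p in[(598,-193,73),(598,-193,8),(600,-195,8),(647,-258,16),(595,-38,18)]:print(p,proj(f,p).round(1))
E
```

```text
[ 598.14664863 -193.34140875  151.21359007]
(598, -193, 73) [315.  209.3]
(598, -193, 8) [315.  187.1]
(600, -195, 8) [313.3 189.4]
(647, -258, 16) [258.8 245.9]
(595, -38, 18) [469.9 163.9]
```

View pics/w1.png

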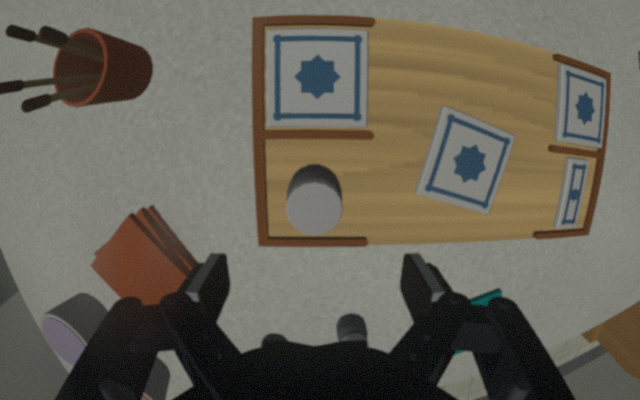

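Cap at (314,208) as predicted (315,209). Descending, then gripping.

>>> {"api": "arm_command", "payload": {"targets": [[[0.003,0,0.04,0,0,0],[0.003,0,0.11,0,0,0],[0.003,0,0.19,0,0,0],[0.003,0,0.27,0,0,0],[0.003,0,0.35,0,0,0],[0.003,0,0.42,0,0,0],[0.003,0,0.48,0,0,0],[0.003,0,0.51,0,0,0],[0.003,0,0.524,0,0,0],[0.003,0,0.524,0,0,0]]]}}

```text
t: 6.6
tool_pos: [597.0, -194.6, 19.8]
eef_rot: [0.081, 0.997, -0.0, 0.0]
wrist_force: [-0.2, -1.0, 0.3]
width: 0.999
grasp_force: 0.0
```

>>> {"api": "arm_command", "payload": {"targets": [[[0,0,0,0,0,0],[0,0,0,0,0,0],[0,0,0,0,0,0],[0,0,0,0,0,0],[0,0,0,0,0,0],[0,0,0,0,0,0],[0,0,0,0,0,0],[0,0,0,0,0,0],[0,0,0,0,0,0],[0,0,0,0,0,0]]], "gripper": 0, "grip_force": 30}}

```text
t: 7.85
tool_pos: [597.2, -194.6, 20.3]
eef_rot: [0.081, 0.997, -0.0, 0.0]
wrist_force: [-2.1, 0.5, 5.6]
width: 0.548
grasp_force: 31.2
```

>>> {"api": "arm_command", "payload": {"targets": [[[0,0,-0.03,0,0,0],[0,0,-0.09,0,0,0],[0,0,-0.17,0,0,0],[0,0,-0.25,0,0,0],[0,0,-0.32,0,0,0],[0,0.02,-0.37,0,0,0],[0.01,0.06,-0.4,0,0,0],[0.03,0.13,-0.4,0,0,0],[0.05,0.2,-0.4,0,0,0],[0.06,0.25,-0.4,0,0,0]]]}}

```text
t: 9.1
tool_pos: [591.7, -127.9, 118.8]
eef_rot: [0.08, 0.997, 0.0, -0.001]
wrist_force: [0.2, 0.8, -1.2]
width: 0.549
grasp_force: 31.2
```

>>> {"api": "arm_command", "payload": {"targets": [[[0.03,0.08,0,0,0,0],[0.07,0.18,0,0,0,0],[0.11,0.28,0,0,0,0],[0.15,0.38,0,0,0,0],[0.19,0.48,0,0,0,0],[0.23,0.58,0,0,0,0],[0.27,0.68,0,0,0,0],[0.31,0.78,0,0,0,0],[0.35,0.88,0,0,0,0],[0.38,0.95,0,0,0,0]]]}}

```text
t: 10.35
tool_pos: [535.9, 121.3, 119.2]
eef_rot: [0.08, 0.997, 0.0, -0.0]
wrist_force: [0.3, -0.7, -1.3]
width: 0.55
grasp_force: 31.2
```

```bash
python3 - <<'E'
from h import *
s=read_state();print(s["tool_pos"],s["width"],s["grasp_force"],rel((480,371,60),1.4086))
E
```

```text
[535.86771681 121.34251899 119.18016307] 0.5497774018461686 31.163931470364332 [ 3.800e-01  9.501e-01  2.370e-01 -0.000e+00 -2.000e-04  6.000e-04]
```

>>> {"api": "arm_command", "payload": {"targets": [[[0.04,0.1,0,0,0,0],[0.09,0.22,0,0,0,0],[0.14,0.35,0,0,0,0],[0.19,0.48,0,0,0,0],[0.24,0.61,0.02,0,0,0],[0.29,0.74,0.07,0,0,0],[0.34,0.85,0.13,0,0,0],[0.37,0.92,0.2,0,0,0],[0.38,0.95,0.237,0,0,0],[0.38,0.95,0.237,0,0,0]]]}}

```text
t: 11.6
tool_pos: [481.0, 368.2, 59.2]
eef_rot: [0.081, 0.997, -0.001, -0.001]
wrist_force: [-0.0, -0.6, -1.5]
width: 0.55
grasp_force: 31.2
```

```bash
python3 - <<'E'
from h import *
s=read_state();print(s["tool_pos"],s["width"],s["grasp_force"],s["wrist_force"])
f,t,sd=grab("wrist"),grab("top"),grab("side")
# mat ellipse centre by colour: project circle model & fit in side and wrist
def view(g,c,k=3,n=(60,45)):
    u,v=map(int,c);return cv2.resize(np.ascontiguousarray(g["img"][max(0,v-n[1]):v+n[1],max(0,u-n[0]):u+n[0],::-1]),None,fx=k,fy=k,interpolation=2)
a=[view(g,proj(g,(480,371,40)),4,(50,60)) for g in(t,sd)]
a.append(cv2.resize(np.ascontiguousarray(f["img"][100:300,215:415,::-1]),(480,480)))
a=[cv2.resize(x,(int(x.shape[1]*480/x.shape[0]),480)) for x in a]
m=cv2.hconcat(a);print(m.shape);m=cv2.resize(m,None,fx=.62,fy=.62) if m.shape[1]>800 else m
cv2.imwrite("pics/m1.png",m)
E
```

```text
[481.02492068 368.24035163  59.20811317] 0.5504644744469808 31.158485021442175 [-0.0058808  -0.56766879 -1.52712997]
(480, 1280, 3)
```

View pics/m1.png

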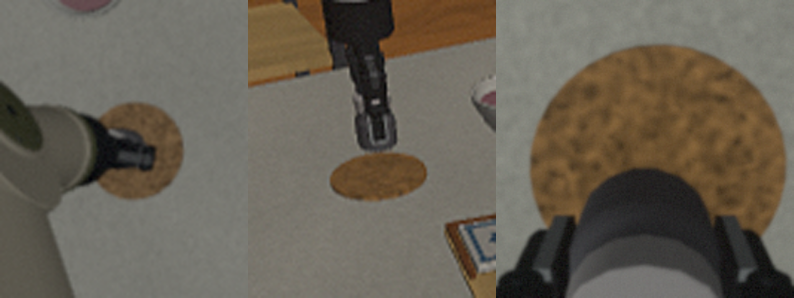

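The pot is over the mat, within about 4 mm of its centre in the wrist crop. Lowering slowly.

>>> {"api": "arm_command", "payload": {"targets": [[[0,0.01,0.03,0,0,0],[0,0.012,0.06,0,0,0],[0,0.012,0.09,0,0,0],[0,0.012,0.115,0,0,0],[0,0.012,0.135,0,0,0],[0,0.012,0.148,0,0,0],[0,0.012,0.156,0,0,0],[0,0.012,0.161,0,0,0],[0,0.012,0.165,0,0,0],[0,0.012,0.167,0,0,0]]]}}

```text
t: 13.0
tool_pos: [481.8, 372.0, 18.6]
eef_rot: [0.081, 0.997, 0.0, 0.0]
wrist_force: [0.5, -0.7, -1.4]
width: 0.546
grasp_force: 31.2
```

>>> {"api": "arm_command", "payload": {"targets": [[[0,0,0.002,0,0,0],[0,0,0.003,0,0,0],[0,0,0.004,0,0,0],[0,0,0.005,0,0,0],[0,0,0.005,0,0,0],[0,0,0.006,0,0,0],[0,0,0.006,0,0,0],[0,0,0.006,0,0,0],[0,0,0.006,0,0,0],[0,0,0.006,0,0,0]]]}}

```text
t: 14.25
tool_pos: [481.8, 372.1, 17.3]
eef_rot: [0.081, 0.997, 0.0, 0.0]
wrist_force: [-1.8, -1.5, 4.5]
width: 0.55
grasp_force: 31.7
```

Contact felt (+6 N). Releasing, then rising.

>>> {"api": "arm_command", "payload": {"targets": [[[0,0,0,0,0,0],[0,0,0,0,0,0],[0,0,0,0,0,0],[0,0,0,0,0,0],[0,0,0,0,0,0],[0,0,-0.01,0,0,0],[0,0,-0.05,0,0,0],[0,0,-0.11,0,0,0],[0,0,-0.19,0,0,0],[0,0,-0.27,0,0,0]]], "gripper": 1}}

```text
t: 15.5
tool_pos: [482.1, 372.1, 86.5]
eef_rot: [0.081, 0.997, 0.0, 0.0]
wrist_force: [0.5, 0.1, 0.4]
width: 1.002
grasp_force: 0.0
```

>>> {"api": "arm_command", "payload": {"targets": [[[0,0,-0.08,0,0,0],[0,0,-0.16,0,0,0],[-0.03,-0.06,-0.23,0,0,0],[-0.06,-0.15,-0.28,0,0,0],[-0.1,-0.26,-0.33,0,0,0],[-0.15,-0.38,-0.36,0,0,0],[-0.2,-0.5,-0.36,0,0,0],[-0.25,-0.62,-0.36,0,0,0],[-0.3,-0.74,-0.36,0,0,0],[-0.32,-0.8,-0.36,0,0,0]]], "gripper": 0}}

```text
t: 16.75
tool_pos: [528.8, 157.6, 174.8]
eef_rot: [0.083, 0.997, -0.0, 0.0]
wrist_force: [-0.1, 0.4, 0.8]
width: -0.003
grasp_force: 0.0
```

```bash
python3 - <<'E'
from h import *
s=read_state();print(s["tool_pos"],s["width"],s["t"])
t,sd=grab("top"),grab("side")
a=[cv2.resize(np.ascontiguousarray(t["img"][190:270,170:270,::-1]),(500,400),interpolation=2),cv2.resize(np.ascontiguousarray(sd["img"][110:180,205:275,::-1]),(300,300),interpolation=2)]
a[1]=cv2.copyMakeBorder(a[1],0,100,0,0,cv2.BORDER_CONSTANT)
cv2.imwrite("pics/m2.png",cv2.hconcat(a))
E
```

```text
[528.81501215 157.55037911 174.83595745] -0.0032737634664499436 16.75
```

View pics/m2.png

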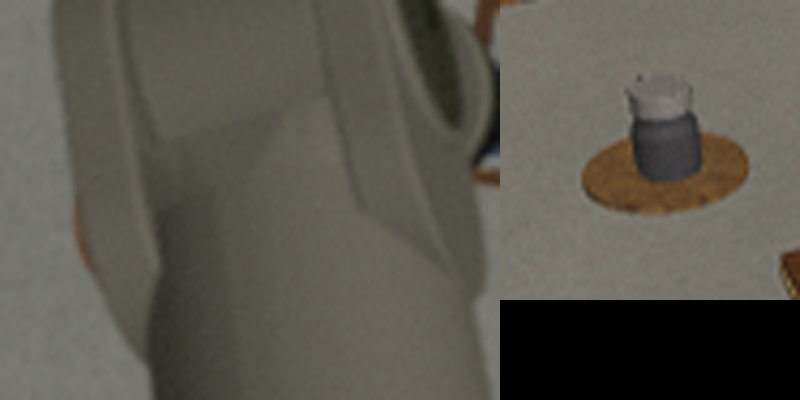

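The pot stands upright in the middle of the mat. Now a precise measurement of tile and tray from the wrist frames, by segmentation.

```bash
cat > seg.py <<'E'
from h import *
import pickle
def un(f,c,z): return np.array([onz(f,p,z)[:2] for p in c.reshape(-1,2)],np.float32)
def rect(P):
    (cx,cy),(w,h),a=cv2.minAreaRect(P);a=np.deg2rad(a)
    a=(a+np.pi/4)%(np.pi/2)-np.pi/4
    return cx,cy,w,h,a
def analyse(f,tray=None):
    hsv=cv2.cvtColor(cv2.GaussianBlur(f["img"],(3,3),0),cv2.COLOR_RGB2HSV).astype(int)
    H,S,V=hsv[...,0],hsv[...,1],hsv[...,2]
    brown=((H<=16)&(S>95)&(V<130)).astype(np.uint8)
    wood=((H>=8)&(H<=25)&(S>60)&(V>60)).astype(np.uint8)
    tr=((wood|brown)>0).astype(np.uint8)
    tr=cv2.morphologyEx(tr,cv2.MORPH_CLOSE,np.ones((5,5)))
    cs,_=cv2.findContours(tr,cv2.RETR_EXTERNAL,cv2.CHAIN_APPROX_NONE)
    c=max(cs,key=cv2.contourArea);P=un(f,c,14)
    print("tray rect",np.round(rect(P),3))
    inside=cv2.fillPoly(np.zeros_like(tr),[c],1)
    til=((inside>0)&((S<60)|(H>60))).astype(np.uint8)
    til=cv2.morphologyEx(cv2.morphologyEx(til,cv2.MORPH_CLOSE,np.ones((3,3))),cv2.MORPH_OPEN,np.ones((3,3)))
    cs,_=cv2.findContours(til,cv2.RETR_EXTERNAL,cv2.CHAIN_APPROX_NONE)
    for c in cs:
        if cv2.contourArea(c)<150: continue
        r=rect(un(f,c,18));o=""
        if tray is not None:
            k=np.array([[np.cos(tray[2]),np.sin(tray[2])],[-np.sin(tray[2]),np.cos(tray[2])]])@(np.array(r[:2])-tray[:2]);o=f"tray xy {k.round(1)} yaw {r[4]-tray[2]:.3f}"
        print("  tile",np.round(r,3),o)
E
python3 - <<'E'
from seg import *
T=(573.8,-27.6,-.162)
for n in("w0","w1"):
    f=pickle.load(open(n+".pkl","rb"));print(n);analyse(f,T)
f=grab("wrist");pickle.dump(f,open("w2.pkl","wb"));print("now");analyse(f,T)
E
```

```text
w0
tray rect [ 5.73070e+02 -2.80390e+01  4.33766e+02  2.22314e+02 -1.63000e-01]
  tile [ 6.49934e+02  1.19192e+02  4.12900e+01  9.05230e+01 -1.64000e-01] tray xy [ 51.5 157.1] yaw -0.002
  tile [ 5.93642e+02 -3.81850e+01  8.96060e+01  8.98540e+01 -4.15000e-01] tray xy [21.3 -7.2] yaw -0.253
  tile [ 4.96767e+02 -1.74462e+02  9.24980e+01  9.01700e+01 -1.65000e-01] tray xy [ -52.3 -157.4] yaw -0.003
  tile [ 5.45552e+02  1.36210e+02  9.13940e+01  8.96860e+01 -1.65000e-01] tray xy [-54.3 157.1] yaw -0.003
w1
tray rect [ 5.73583e+02 -2.73070e+01  4.34264e+02  2.21383e+02 -1.63000e-01]
  tile [ 6.09163e+02 -1.95762e+02  5.29030e+01  6.78100e+01 -1.59000e-01] tray xy [  62.  -160.3] yaw 0.003
  tile [ 6.49501e+02  1.15086e+02  4.75010e+01  9.00790e+01 -1.66000e-01] tray xy [ 51.7 153. ] yaw -0.004
  tile [ 5.93372e+02 -4.02960e+01  9.18320e+01  8.90830e+01 -4.15000e-01] tray xy [21.4 -9.4] yaw -0.253
  tile [ 5.44717e+02  1.32268e+02  9.70800e+01  8.97200e+01 -1.64000e-01] tray xy [-54.5 153.1] yaw -0.002
  tile [ 4.96646e+02 -1.75268e+02  8.94460e+01  8.94640e+01 -1.61000e-01] tray xy [ -52.3 -158.2] yaw 0.001
now
tray rect [ 5.72501e+02 -2.75700e+01  4.35525e+02  2.24673e+02 -1.61000e-01]
  tile [ 5.93231e+02 -3.56940e+01  9.06110e+01  9.21070e+01 -4.12000e-01] tray xy [20.5 -4.9] yaw -0.250
  tile [ 4.97155e+02 -1.71203e+02  9.71340e+01  9.16300e+01 -1.63000e-01] tray xy [ -52.5 -154.1] yaw -0.001
```

```bash
python3 - <<'E'
from h import *
s=read_state();print(s["joint_positions"].round(3))
c=np.array([593.5,-38]);a=-.414;u=np.array([np.cos(a),np.sin(a)])
p=c-72*u;print(p,rel((*p,60),a+np.pi/2,s))
E
```

```text
[-0.612  0.265  0.312  1.67  -0.086  1.22   1.126]
[527.5826282   -9.03622789] [-1.081e-01 -6.710e-01  4.585e-01  1.000e-04 -1.000e-04  7.950e-02]
```

>>> {"api": "arm_command", "payload": {"targets": [[[-0.01,-0.06,0,0,0,0.01],[-0.03,-0.15,0.02,0,0,0.02],[-0.05,-0.26,0.08,0,0,0.04],[-0.06,-0.37,0.15,0,0,0.055],[-0.08,-0.48,0.23,0,0,0.07],[-0.1,-0.58,0.31,0,0,0.0795],[-0.108,-0.65,0.39,0,0,0.0795],[-0.108,-0.671,0.44,0,0,0.0795],[-0.108,-0.671,0.4585,0,0,0.0795],[-0.108,-0.671,0.4585,0,0,0.0795]]], "gripper": 0.45, "grip_force": 30}}

```text
t: 18.15
tool_pos: [528.0, -7.5, 59.8]
eef_rot: [0.204, 0.979, 0.0, -0.0]
wrist_force: [0.2, -1.3, 0.2]
width: 0.448
grasp_force: 0.0
```

>>> {"api": "arm_command", "payload": {"targets": [[[0,0,0.03,0,0,0],[0,0,0.07,0,0,0],[0,0,0.11,0,0,0],[0,0,0.14,0,0,0],[0,0,0.17,0,0,0],[0,0,0.19,0,0,0],[0,0,0.2,0,0,0],[0,0,0.204,0,0,0],[0,0,0.206,0,0,0],[0,0,0.206,0,0,0]]]}}

```text
t: 19.4
tool_pos: [528.1, -8.2, 8.6]
eef_rot: [0.205, 0.979, 0.0, 0.0]
wrist_force: [0.2, -0.1, 0.3]
width: 0.449
grasp_force: 0.0
```

```bash
python3 - <<'E'
from seg import *
s=read_state();print(s["tool_pos"],s["width"],s["wrist_force"].round(1))
T=(573.2,-27.7,-.163);f=grab("wrist");analyse(f,T)
a=np.ascontiguousarray(f["img"][:,:,::-1]);b=np.ascontiguousarray(grab("side")["img"][130:270,230:430,::-1])
b=cv2.resize(b,(400,280),interpolation=2);a=cv2.resize(a[100:380,200:440],(400,466))
cv2.imwrite("pics/p1.png",cv2.hconcat([a,cv2.copyMakeBorder(b,0,186,0,0,0)]))
g=lambda x,y:np.array(T[:2])+np.array([[np.cos(T[2]),-np.sin(T[2])],[np.sin(T[2]),np.cos(T[2])]])@[x,y]
for x in(-20,-4,-3):print(x,rel((*g(x,-7),s["tool_pos"][2]),T[2]+np.pi/2,s))
E
```

```text
[528.09878974  -8.19578143   8.57081297] 0.44864974998459756 [ 0.2 -0.1  0.3]
tray rect [ 5.73210e+02 -2.81520e+01  4.37440e+02  2.25176e+02 -1.64000e-01]
  tile [ 5.44796e+02  1.34607e+02  9.35470e+01  9.06120e+01 -1.63000e-01] tray xy [-54.4 155.5] yaw -0.000
-20 [-1.259e-01 -4.610e-02  0.000e+00  0.000e+00  1.000e-04 -7.930e-02]
-4 [-1.879e-01 -3.030e-02  0.000e+00  0.000e+00  1.000e-04 -7.930e-02]
-3 [-1.918e-01 -2.930e-02  0.000e+00  0.000e+00  1.000e-04 -7.930e-02]
```

View pics/p1.png

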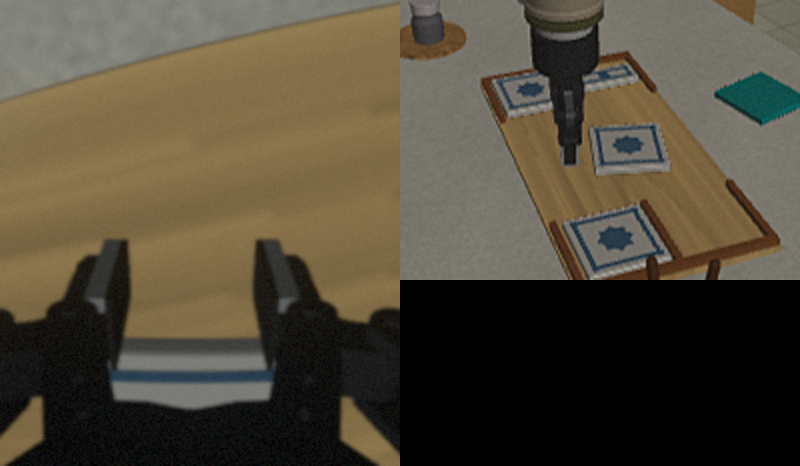

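The two fingers straddle the tile's −x face with their tips low and clear. Pushing it squarely while turning it to the tray's yaw.

>>> {"api": "arm_command", "payload": {"targets": [[[-0.02,0,0.002,0,0,0],[-0.045,0,0.003,0,0,0],[-0.064,0,0.003,0,0,0],[-0.08,-0.004,0.003,0,0,-0.01],[-0.1,-0.008,0.003,0,0,-0.022],[-0.12,-0.013,0.003,0,0,-0.036],[-0.14,-0.018,0.003,0,0,-0.05],[-0.16,-0.023,0.003,0,0,-0.064],[-0.178,-0.028,0.003,0,0,-0.076],[-0.188,-0.03,0.003,0,0,-0.0793]]]}}

```text
t: 20.75
tool_pos: [568.0, -34.2, 7.5]
eef_rot: [0.081, 0.997, -0.0, -0.0]
wrist_force: [-1.3, 0.2, 0.1]
width: 0.451
grasp_force: 0.8
```

>>> {"api": "arm_command", "payload": {"targets": [[[0,0,0,0,0,0],[0,0,0,0,0,0],[0.01,0,0,0,0,0],[0.05,0,0,0,0,0],[0.1,0,-0.03,0,0,0],[0.15,0.02,-0.1,0,0,0],[0.17,0.05,-0.2,0,0,0],[0.17,0.1,-0.3,0,0,0],[0.15,0.18,-0.42,0,0,0],[0.15,0.25,-0.5,0,0,0]]]}}

```text
t: 22.0
tool_pos: [541.2, 34.5, 134.7]
eef_rot: [0.081, 0.997, 0.0, 0.001]
wrist_force: [-0.5, 1.1, -0.7]
width: 0.449
grasp_force: 0.0
```

```bash
python3 - <<'E'
from seg import *
s=read_state();print(s["tool_pos"],s["width"],s["wrist_force"].round(1))
T=(573.2,-27.7,-.163);f=grab("wrist");analyse(f,T)
f=grab("top");analyse(f,T)
E
```

```text
[541.15574468  34.54321992 134.70171157] 0.44903022199657666 [-0.5  1.1 -0.7]
tray rect [ 5.74196e+02 -2.72320e+01  4.37277e+02  2.25924e+02 -1.62000e-01]
  tile [ 4.97346e+02 -1.73354e+02  9.60000e+01  9.27530e+01 -1.70000e-01] tray xy [ -51.2 -156. ] yaw -0.007
  tile [ 5.45913e+02  1.38945e+02  9.26530e+01  9.02610e+01 -1.64000e-01] tray xy [-54. 160.] yaw -0.001
tray rect [ 1.062093e+03  8.033240e+02  4.972780e+02  3.206970e+02 -2.500000e-02]
  tile [ 1.022485e+03  7.001080e+02  1.442240e+02  1.067290e+02 -3.570000e-01] tray xy [325.2 791.1] yaw -0.194
```

```bash
python3 - <<'E'
from seg import *
s=read_state();print(s["joint_positions"].round(3))
T=(573.2,-27.7,-.163)
g=lambda x,y:np.array(T[:2])+np.array([[np.cos(T[2]),-np.sin(T[2])],[np.sin(T[2]),np.cos(T[2])]])@[x,y]
print(rel((*g(40,-70),190),T[2]+np.pi/2,s))
E
```

```text
[-0.419  0.28   0.351  1.749 -0.107  1.127  1.377]
[-0.3231 -0.5137 -0.2186  0.0009  0.0013  0.0011]
```

>>> {"api": "arm_command", "payload": {"targets": [[[-0.02,-0.03,-0.02,0,0,0.04],[-0.05,-0.08,-0.05,0,0,0.095],[-0.09,-0.14,-0.08,0,0,0.15],[-0.13,-0.2,-0.11,0,0,0.205],[-0.17,-0.27,-0.14,0,0,0.26],[-0.21,-0.33,-0.16,0,0,0.315],[-0.25,-0.39,-0.18,0,0,0.37],[-0.29,-0.45,-0.2,0,0,0.425],[-0.31,-0.49,-0.215,0,0,0.475],[-0.323,-0.514,-0.2186,0,0,0.5]]], "gripper": 0.4}}

```text
t: 23.35
tool_pos: [599.0, -107.8, 186.6]
eef_rot: [0.764, 0.645, -0.001, -0.0]
wrist_force: [0.6, 0.3, -0.3]
width: 0.399
grasp_force: 0.0
```

```bash
python3 - <<'E'
from seg import *
s=read_state();print(s["joint_positions"].round(3),s["tool_pos"])
T=(573.2,-27.7,-.163)
g=lambda x,y:np.array(T[:2])+np.array([[np.cos(T[2]),-np.sin(T[2])],[np.sin(T[2]),np.cos(T[2])]])@[x,y]
f=grab("wrist");pickle.dump(f,open("w3.pkl","wb"));analyse(f,T)
print(proj(f,(*g(53,-7),18)))
print(rel((*g(53,64),80),T[2],s))
E
```

```text
[-0.371  0.43   0.679  1.509 -0.274  1.301  0.168] [ 598.96870734 -107.8247601   186.64700619]
tray rect [ 5.66705e+02 -7.25740e+01  3.47206e+02  2.21183e+02 -1.71000e-01]
  tile [ 6.23595e+02 -4.47150e+01  8.92580e+01  8.93740e+01 -1.67000e-01] tray xy [52.5 -8.6] yaw -0.004
[329.36784488 114.23859437]
[ 5.561e-01  5.560e-02  4.262e-01 -3.000e-04  2.000e-04 -1.800e-03]
```

The tile is now at tray (52.5, −8.6), yaw −0.004, in line with the bay. Moving behind its +y edge and lowering.

>>> {"api": "arm_command", "payload": {"targets": [[[0.06,0.005,0,0,0,0],[0.15,0.015,0.02,0,0,0],[0.25,0.025,0.07,0,0,0],[0.36,0.035,0.13,0,0,0],[0.45,0.045,0.2,0,0,0],[0.52,0.055,0.28,0,0,0],[0.55,0.055,0.36,0,0,0],[0.556,0.055,0.41,0,0,0],[0.556,0.055,0.426,0,0,0],[0.556,0.055,0.426,0,0,0]]]}}

```text
t: 24.65
tool_pos: [636.2, 27.6, 81.1]
eef_rot: [0.763, 0.647, -0.0, 0.0]
wrist_force: [0.9, -0.5, -0.3]
width: 0.401
grasp_force: 0.0
```

```bash
python3 - <<'E'
from seg import *
s=read_state();print(s["tool_pos"])
T=(573.2,-27.7,-.163)
g=lambda x,y:np.array(T[:2])+np.array([[np.cos(T[2]),-np.sin(T[2])],[np.sin(T[2]),np.cos(T[2])]])@[x,y]
print(rel((*g(53,64),7.5),T[2],s),g(53,-105))
E
```

```text
[636.22203356  27.63689581  81.07182679]
[-3.200e-03 -9.000e-04  2.943e-01  1.000e-04  1.000e-04 -5.000e-04] [ 608.45816646 -139.90900899]
```

Lower, then push along tool −x to about 10 mm short of home.

>>> {"api": "arm_command", "payload": {"targets": [[[0,0,0.03,0,0,0],[0,0,0.08,0,0,0],[0,0,0.13,0,0,0],[0,0,0.18,0,0,0],[0,0,0.225,0,0,0],[0,0,0.26,0,0,0],[0,0,0.28,0,0,0],[-0.003,0,0.29,0,0,0],[-0.003,0,0.294,0,0,0],[-0.003,0,0.294,0,0,0]]]}}

```text
t: 25.9
tool_pos: [636.2, 28.1, 7.6]
eef_rot: [0.762, 0.647, 0.0, 0.0]
wrist_force: [-0.7, 0.5, 0.2]
width: 0.399
grasp_force: 0.0
```

>>> {"api": "arm_command", "payload": {"targets": [[[-0.015,0,0,0,0,0],[-0.035,0,0,0,0,0],[-0.06,0,0,0,0,0],[-0.09,0,0,0,0,0],[-0.12,0,0,0,0,0],[-0.15,0,0,0,0,0],[-0.18,0,0,0,0,0],[-0.21,0,0,0,0,0],[-0.235,0,0,0,0,0],[-0.25,0,0,0,0,0]]]}}

```text
t: 27.15
tool_pos: [625.9, -34.0, 7.4]
eef_rot: [0.762, 0.647, 0.0, 0.0]
wrist_force: [-0.5, 2.7, 2.4]
width: 0.401
grasp_force: 1.4
```

```bash
python3 - <<'E'
from seg import *
s=read_state();print(s["tool_pos"],s["wrist_force"].round(1))
T=(573.2,-27.7,-.163)
g=lambda x,y:np.array(T[:2])+np.array([[np.cos(T[2]),-np.sin(T[2])],[np.sin(T[2]),np.cos(T[2])]])@[x,y]
print(rel((*g(53,-105),7.5),T[2],s))
f=grab("side")
hsv=cv2.cvtColor(f["img"],cv2.COLOR_RGB2HSV)
cv2.imwrite("pics/s3.png",cv2.resize(np.ascontiguousarray(f["img"][150:285,260:440,::-1]),None,fx=4,fy=4))
E
```

```text
[625.9109049  -33.96819801   7.40722551] [-0.5  2.7  2.4]
[-4.295e-01 -1.000e-04 -4.000e-04  0.000e+00 -0.000e+00 -0.000e+00]
```

>>> {"api": "arm_command", "payload": {"targets": [[[-0.015,0,0,0,0,0],[-0.035,0,0,0,0,0],[-0.06,0,0,0,0,0],[-0.085,0,0,0,0,0],[-0.11,0,0,0,0,0],[-0.135,0,0,0,0,0],[-0.16,0,0,0,0,0],[-0.18,0,0,0,0,0],[-0.195,0,0,0,0,0],[-0.2,0,0,0,0,0]]]}}

```text
t: 28.45
tool_pos: [617.8, -83.0, 7.4]
eef_rot: [0.762, 0.647, 0.0, -0.0]
wrist_force: [0.4, 4.4, 4.2]
width: 0.4
grasp_force: 2.6
```

>>> {"api": "arm_command", "payload": {"targets": [[[-0.015,0,0,0,0,0],[-0.035,0,0,0,0,0],[-0.06,0,0,0,0,0],[-0.085,0,0,0,0,0],[-0.11,0,0,0,0,0],[-0.135,0,0,0,0,0],[-0.16,0,0,0,0,0],[-0.18,0,0,0,0,0],[-0.195,0,0,0,0,0],[-0.2,0,0,0,0,0]]]}}

```text
t: 29.7
tool_pos: [609.5, -132.6, 7.4]
eef_rot: [0.762, 0.647, -0.0, -0.0]
wrist_force: [1.4, 5.8, 5.2]
width: 0.4
grasp_force: 3.3
```

>>> {"api": "arm_command", "payload": {"targets": [[[-0.004,0,0,0,0,0],[-0.008,0,0,0,0,0],[-0.012,0,0,0,0,0],[-0.016,0,0,0,0,0],[-0.02,0,0,0,0,0],[-0.022,0,0,0,0,0],[-0.024,0,0,0,0,0],[-0.026,0,0,0,0,0],[-0.028,0,0,0,0,0],[-0.028,0,0,0,0,0]]]}}

```text
t: 30.95
tool_pos: [608.6, -139.1, 7.4]
eef_rot: [0.762, 0.647, 0.0, -0.0]
wrist_force: [0.4, 4.5, 4.8]
width: 0.398
grasp_force: 3.0
```

No stop contact yet; creeping on.

>>> {"api": "arm_command", "payload": {"targets": [[[-0.002,0,0,0,0,0],[-0.004,0,0,0,0,0],[-0.006,0,0,0,0,0],[-0.008,0,0,0,0,0],[-0.01,0,0,0,0,0],[-0.012,0,0,0,0,0],[-0.014,0,0,0,0,0],[-0.014,0,0,0,0,0],[-0.014,0,0,0,0,0],[-0.014,0,0,0,0,0]]]}}

```text
t: 32.2
tool_pos: [608.5, -139.7, 7.4]
eef_rot: [0.762, 0.648, 0.001, -0.001]
wrist_force: [1.2, 11.8, 8.1]
width: 0.403
grasp_force: 6.4
```

The advance stopped (0.6 of 3.5 mm) and force rose, so this looks like the stop. A little more to seat, then retreat and look.

>>> {"api": "arm_command", "payload": {"targets": [[[-0.004,0,0,0,0,0],[-0.008,0,0,0,0,0],[-0.01,0,0,0,0,0],[-0.01,0,0,0,0,0],[-0.01,0,0,0,0,0],[0,0,0,0,0,0],[0.02,0,0,0,0,0],[0.06,0,0,0,0,0],[0.12,0,0,0,0,0],[0.18,0,-0.02,0,0,0]]]}}

```text
t: 33.45
tool_pos: [614.6, -96.4, 11.5]
eef_rot: [0.762, 0.647, -0.001, -0.001]
wrist_force: [0.3, -0.3, 0.4]
width: 0.399
grasp_force: 0.0
```

>>> {"api": "arm_command", "payload": {"targets": [[[0,0,-0.05,0,0,0],[0,0,-0.12,0,0,0],[0,0,-0.22,0,0,0],[0,0,-0.34,0,0,0],[-0.02,0,-0.46,0,0,0],[-0.08,0,-0.58,0,0,0],[-0.16,0,-0.68,0,0,0],[-0.24,0,-0.74,0,0,0],[-0.3,0,-0.76,0,0,0],[-0.3,0,-0.76,0,0,0]]]}}

```text
t: 34.7
tool_pos: [602.4, -174.1, 202.1]
eef_rot: [0.763, 0.646, -0.0, 0.0]
wrist_force: [-0.7, -0.3, -0.4]
width: 0.398
grasp_force: 0.0
```

```bash
python3 - <<'E'
from seg import *
s=read_state();print(s["tool_pos"],s["joint_positions"].round(2))
T=(573.2,-27.7,-.163)
f=grab("wrist");pickle.dump(f,open("w4.pkl","wb"));analyse(f,T)
a=grab("side");cv2.imwrite("pics/end.png",cv2.vconcat([np.ascontiguousarray(cv2.resize(f["img"][0:340,100:560,::-1],(480,355))),cv2.resize(np.ascontiguousarray(a["img"][130:285,220:430,::-1]),(480,245))]) if 0 else cv2.hconcat([cv2.resize(np.ascontiguousarray(f["img"][...,::-1]),(400,400)),cv2.resize(np.ascontiguousarray(a["img"][130:290,230:430,::-1]),(400,400))]))
print(proj(f,(608,-195,8)))
E
```

```text
[ 602.38884115 -174.07181085  202.10655693] [-0.24  0.46  0.67  1.43 -0.29  1.35  0.28]
tray rect [ 5.61875e+02 -9.93040e+01  2.87739e+02  2.21156e+02 -1.64000e-01]
  tile [ 5.98469e+02 -1.93853e+02  8.90170e+01  8.98140e+01 -1.64000e-01] tray xy [  51.9 -159.9] yaw -0.001
  tile [ 4.96349e+02 -1.74833e+02  9.15690e+01  9.23760e+01 -1.62000e-01] tray xy [ -52.  -157.7] yaw 0.001
[322.7870827  192.00883214]
```

View pics/end.png

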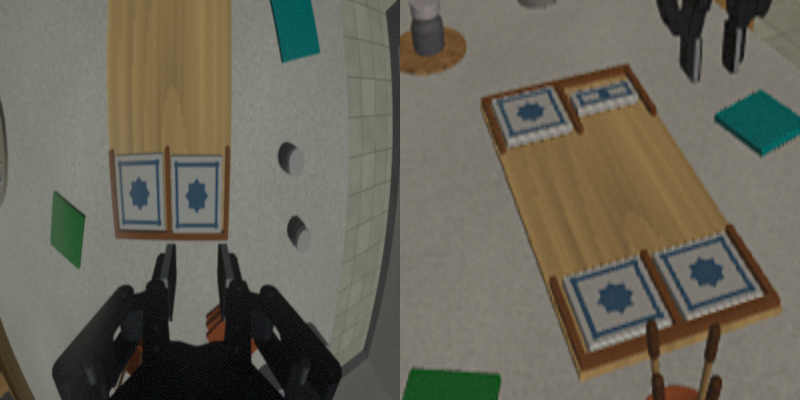

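Wrist view: the tile star at (197,195) lies in the bay with its edge against the stop at row ~234, and measures tray (51.9, −159.9), yaw 0. The stall came just where the stop was predicted. The side view shows the pot on the mat at (428,40) and the other tiles in place. Handing in.

```bash
python3 -c "
from workcell import *
print(job_done())"
```

```text
the job is handed in; nothing more can be done
None
```

The job is handed in at about 35 s: the pot stands upright near the middle of the cork mat, and the loose tile lies flat in the empty bay (home3), pushed until it stopped against the end stop; no verdict came back.

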